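# Check the spring travel of a welder's mirror mount

## Task

Two spring-backed mirror mounts of the laser welder stand on the table. On the one with the round mirror, press down the domed stud at the corner with your fingertips until the ball end of the needle at the opposite corner has risen level with the dark clip on its scale (not well past it), keep it there for two seconds, then let go so that the plate springs back up, and move clear. Touch neither mirror nor the square-mirror mount, lift nothing, and leave everything else on the table where it is.

Things in the scene. Friction and masses are not known exactly. Their poses are not given: they have to be found in the camera images.
- mount_round: mount to work on: fixed base with a spring-backed diamond-shaped tilt plate (115 mm square, top 76 mm high at rest) and a ROUND mirror. Origin: base centre on the table. x: from press stud over the mirror to the scale; z up. Tilt axis along y, 66 mm above the origin. Press corner at -x, needle corner at +x; scale plate at x = 138 mm, 42 mm wide, top 136 mm high
- stud_top_round (a point): top of the domed steel press stud (28 mm diameter, its top 12 mm above the plate, 88 mm above the table at rest) on the press corner of the round-mirror mount, 64 mm from the tilt axis, its centre 33 mm from the mirror's rim; moves with the plate
- needle_round (a point): centre of the 12 mm ball at the end of the round-mirror mount's needle, a bent 5 mm dark rod fixed to the corner opposite the stud; the ball lies in front of the scale, 156 mm from the tilt axis and 66 mm above the table at rest. It rises about 2.4 mm for each mm that the stud goes down
- clip_round: dark clip across the scale of the round-mirror mount, 48 mm wide and 8 mm high, with a small round screw at one side; it is the mark. Origin: its middle, whose height, 84 to 110 mm above the table, differs from time to time
- tilt_round (a joint): tilt of the round-mirror mount's plate: 0 at rest (level), grows as the stud is pressed down, up to a stop at 0.40 rad. The spring at the stud takes about 4 N to start and about 19 N more per rad. It returns to 0 by itself when released
- mirror_round (a point): centre of the face of the round mirror in its dark rim, 62 mm diameter, 5.5 mm proud of the plate. Not to be touched
- mount_square: the other mount, of the same build but with a SQUARE mirror (54 mm); same origin and axes. Not to be touched
- screwdriver: screwdriver lying between the two mounts, 170 mm long; a bystander, origin on its underside
- arrow_frame: open brass rim bent into an arrow outline, 100 x 84 mm, 40 mm high; a bystander, origin on its underside
- triangle_frame: open aluminium rim bent into a triangle, 60 x 65 mm, 45 mm high; a bystander, origin on its underside
- star_frame: open brass rim bent into a star, 120 mm across, 40 mm high; a bystander, origin on its underside
- trim_coil: brass ring of trim, 120 mm diameter, 40 mm high; a bystander, origin on its underside
- hammer: hammer lying on the table, 240 mm long; a bystander, origin on its underside
- phone: black phone lying flat, 150 x 72 x 9 mm; a bystander, origin on its underside
- mug: white mug, 80 mm diameter, 90 mm high; a bystander, origin on its underside

How it is judged (in metres and radians):
On the way, in this order (a step that is already met when the one before it is completed fails the run):
1. the stud of the round-mirror mount is pressed by the fingers and the needle's end stays level with the clip, within 6 mm, for 1.2 s (z of needle_round in the frame of clip_round between -0.006 and 0.006 m and contact force between the fingers and stud_dome above 0.5 N), for 1.2 s.
2. the plate is let go and is back up (value of joint tilt_round below 0.03 rad), for 0.2 s.
At the end, for the whole second after the job is handed in: the needle was held within 6 mm of the clip's middle height for 1.2 s by pressing the stud, and the plate has come back up (tilt under 0.03 rad) and is at rest; every bystander lies within 20 mm of where it was (value of joint tilt_round below 0.03 rad and velocity of joint tilt_round below 0.05 rad/s and distance of each of screwdriver, arrow_frame, triangle_frame, star_frame, trim_coil, hammer, phone, mug from where it was at the start of the episode below 0.02 m); the robot touches nothing.
It fails at once if the needle is driven more than 14 mm above the clip's middle (z of needle_round in the frame of clip_round above 0.014 m).
It fails at once if the round mirror is touched (contact force between anything else and mirror_rim above 0.5 N).
It fails at once if the square-mirror mount is touched (contact force between anything else and mount_square above 0.5 N).
It fails at once if something else on the table is moved, lifted or carried by more than 20 mm (distance of any of screwdriver, arrow_frame, triangle_frame, star_frame, trim_coil, hammer, phone, mug from where it was at the start of the episode above 0.02 m).
It also fails if it takes over 34 s, if anything falls off the work surface, if the arm or the gripper's body presses on something with over 40 N, if the wrist force passes 120 N, or if a joint passes its speed limit or range.

## Robot

A 6-joint arm with a two-finger parallel gripper is mounted at the origin on the work surface. World frame = base frame: x ahead of the robot, y to its left, z up, the work surface at z = 0. Lengths are in mm, angles in degrees, forces in N, time in s.
With the tool pointing down it reaches from about 350 to 850 mm from the base axis. Payload 8.1 kg.
Tool frame: the origin (TCP) lies at the very end of the fingers, on their centre line; the grasp point (between the pads) lies 19 mm behind it; z points along the fingers, y is the direction in which the jaws open and shut (so a half turn about z gives the same grasp; the last joint's range is limited). The gripper opens to 85 mm and grips with 20 to 120 N. Pads are 22 mm wide; open, the fingers measure 114 mm over their backs; the gripper's body (76 mm by 85 mm) begins 54 mm behind the grasp point. The pads swing forward as they close: fully open they stand 13 mm farther back than shut.
Start: joints at [-74.794, 7.471, 85.268, -0, 87.261, -4.893], TCP at [206.21, -563.456, 231.292] pointing down, gripper open.
Joint ranges: [-169.43, 169.43], [-51.17, 129.36], [1.28, 143.12], [-76.62, 256.62], [0, 156.53], [-152.29, 152.29]. Speed limits (degrees/s): [136.94, 136.94, 159.86, 180, 180, 180].

## Interface

Orientations are given as [roll, pitch, yaw] about the fixed x, y, z axes, in that order (R = Rz(yaw) Ry(pitch) Rx(roll)).
In Python, from bench import sensors, viewer, job gives the robot as it stands.
- The arm moves only by the shell command python3 -m pendant 'ROWS' [FORCE]. ROWS is JSON, one flat list of numbers, 5 for each row, row after row: the shift along the world's x, y, z in mm, then the turn about the world's z in rad, then the finger opening in mm, from 0 to 85.4. In form: [x, y, z, twist, hand, x, y, z, twist, hand, ...]. A call has 1 to 12 rows; each row shifts and turns the pose as measured when the row begins; what a row does not reach is not made up. A row lasts 1/12 s, in which the tool goes at most 41.7 mm and 7.16 degrees, less where a joint would pass 70% of its speed; a pose out of reach is approached as far as the arm can. A call with a gripper value outside its range is refused whole. The fingers move at their own pace and stop on an object; FORCE is the grip in N (left out, the last holds). Time passes only in rows, so rows that do not move let the fingers close. It gives the time, the measured TCP pose, the force and the opening at its end, in the units of the state.
- sensors.sense(): the state, without advancing time (a new reading comes with each control period).
- viewer.snapshot(name): name is "side" or "top" or "wrist"; returns a dict with "frame" (420x560x3 uint8, blue, green, red), "z_map" (420x560 float32, mm along the optical axis (not along the pixel's ray), 0 where there is no reading), "fx", "fy", "cx", "cy" (pixels), "k1" (the pictures are not rectified: a ray, as slopes to the right and down, at radius r is drawn at 1 + k1 r^2 times it, then the intrinsics apply), "view" (4x4, takes a point from world to camera coordinates). Camera axes: x right, y down, z forward; pixel columns grow to the right and rows downward; lengths in mm; the calibration is good to about 2 mm. A picture is of the moment at which its call begins.
- job.hand_in(): hands the job in, once; it reports no verdict.
The state is a dict: "time": time; "joint_pos": joint angles; "qd": joint speeds; "joint_efforts": joint torques, N m; "tool_pos": TCP position; "tcp_rot": TCP orientation; "ft_force": force on the tool from outside, world axes, zero at the start; "wrist_torque": the same for the moment, N m; "finger_gap": finger opening in mm.
Only numpy, scipy, OpenCV 4.12 (cv2) and the standard library are available. Lean on these libraries where they do the work, as an engineer would, in place of code of your own. Each camera call takes 0.05 s, during which the arm holds its last target.

## Working session

There is one attempt and no reset: what is moved stays moved. The work goes in short steps, Python scripts to look and compute and a shell command to move; the robot and the scene stay as the last step left them, time stands still between calls to the robot, and variables do not carry over. Pictures are saved under pics/ and viewed, and the job is handed in when it is done.

```bash
mkdir -p pics; ls
python3 - <<'E'
from bench import sensors, viewer
import cv2
print(sensors.sense())
for n in ("top","side","wrist"):
    s=viewer.snapshot(n); cv2.imwrite(f"pics/{n}0.png",s["frame"]); print(n,s["fx"],s["fy"],s["cx"],s["cy"],s["k1"],s["view"].tolist() if hasattr(s["view"],"tolist") else s["view"])
E
```

```text
pics
{'time': 0.0, 'joint_pos': array([-7.47937625e+01,  7.51495498e+00,  8.53306204e+01, -1.07161251e-04,
        8.72612884e+01, -4.89333986e+00]), 'qd': array([-0.00695318, -0.00808108, -0.00999097, -0.08740692, -0.06210595,
       -0.08465568]), 'joint_efforts': array([-6.15762274e-04, -5.69387877e+01, -5.00553489e+01, -1.71782685e-04,
        1.45076652e-02, -4.39815736e-06]), 'tool_pos': array([ 206.06245138, -562.91158572,  230.23317513]), 'tcp_rot': array([-1.79893517e+02, -9.00895207e-03,  2.00995742e+01]), 'ft_force': array([-0.26614352,  0.12084248, -0.06935107]), 'wrist_torque': array([ 0.056248  , -0.0327386 ,  0.01783435]), 'finger_gap': 85.69518997724494}
top 385.8016893826501 385.8016893826501 282.288388070562 204.05495868716804 0.0007812731457109093 [[-0.007764290750515209, -0.9999634715631682, 0.0035736995506480095, -8.927886819067128], [-0.9972885734249265, 0.00748188563113676, -0.07320876111147878, 542.4386573533092], [0.07317934889855503, -0.0041324238334696055, -0.9973102355676716, 1065.7007878647194], [0.0, 0.0, 0.0, 1.0]]
side 423.2679118715859 423.2679118715859 272.6984700446365 208.98845671734563 0.04029050426352828 [[-0.9931648877244302, -0.11662896399077495, 0.004603319428230321, 554.1315013495946], [-0.08615993910848438, 0.705955971193783, -0.7029954705605614, 126.942634741096], [0.07873989258401404, -0.6985870393116962, -0.7111794273047954, 1378.623245730728], [0.0, 0.0, 0.0, 1.0]]
wrist 339.8534529813301 339.8534529813301 279.0783417808102 212.3041049974829 -0.018218445620501802 [[0.3442529688845388, -0.9388759019661822, -0.0013907269215668846, -599.0381719662051], [-0.9039685675218847, -0.3318531025510701, 0.2696559794620969, -34.54378290825402], [-0.2536350179817735, -0.0915726980841921, -0.9629557199679373, 377.5692172983336], [0.0, 0.0, 0.0, 1.0]]
```

View pics/top0.png

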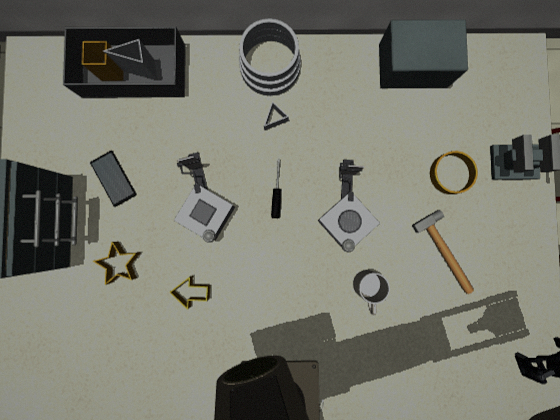

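View pics/side0.png

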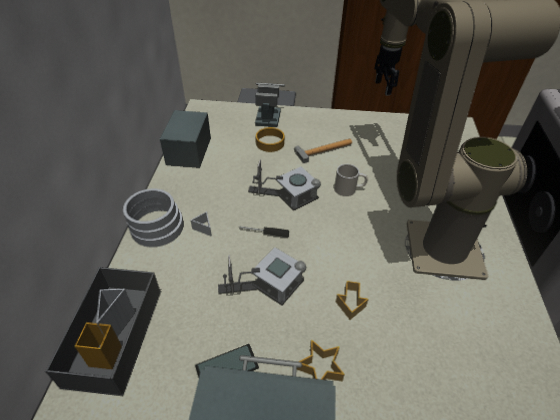

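View pics/wrist0.png

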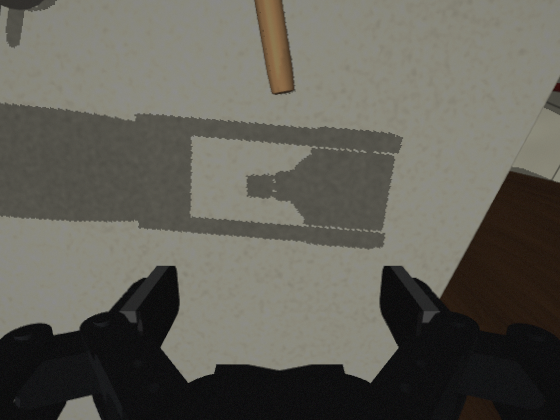

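```bash
cat > h.py <<'E'
import numpy as np, cv2
from bench import viewer
def snap(n):
    return viewer.snapshot(n)
def K(s): return np.array([[s["fx"],0,s["cx"]],[0,s["fy"],s["cy"]],[0,0,1.]])
def slope(s,u,v):
    d=np.array([s["k1"],0,0,0,0.]); p=cv2.undistortPoints(np.array([[[u,v]]],float),K(s),d); return p[0,0]
def ray(s,u,v):
    V=np.array(s["view"]); R=V[:3,:3]; o=-R.T@V[:3,3]; a,b=slope(s,u,v); return o,R.T@np.array([a,b,1.])
def onz(s,u,v,z):
    o,d=ray(s,u,v); return o+d*(z-o[2])/d[2]
def proj(s,P):
    V=np.array(s["view"]); r,_=cv2.Rodrigues(V[:3,:3]); p,_=cv2.projectPoints(np.array(P,float).reshape(-1,1,3),r,V[:3,3],K(s),np.array([s["k1"],0,0,0,0.])); return p[:,0]
def tri(s1,p1,s2,p2):
    o1,d1=ray(s1,*p1);o2,d2=ray(s2,*p2)
    t=np.linalg.lstsq(np.c_[d1,-d2],o2-o1,rcond=None)[0]; a=o1+d1*t[0];b=o2+d2*t[1]; return (a+b)/2,np.linalg.norm(a-b)
def pt(s,u,v):
    o,d=ray(s,u,v); return o+d*float(s["z_map"][int(round(v)),int(round(u))])
def crop(s,x,y,w,h,k,name):
    c=cv2.resize(s["frame"][y:y+h,x:x+w],None,fx=k,fy=k,interpolation=cv2.INTER_CUBIC); c=cv2.convertScaleAbs(c,alpha=1.5); cv2.imwrite("pics/"+name,c)
E
python3 - <<'E'
from h import *
t=snap("top"); crop(t,300,140,100,120,5,"t1.png")
s=snap("side"); crop(s,235,145,100,75,8,"s1.png")
for p in [(348,245),(350,221)]: print(onz(t,*p,85),pt(t,*p))
E
```

```text
[ 428.48613678 -184.49959649   85.        ] [ 428.52340273 -184.30916196   86.10154984]
[ 491.42185676 -191.05407746   85.        ] [ 491.54049531 -191.81338166   80.76564661]
```

View pics/t1.png

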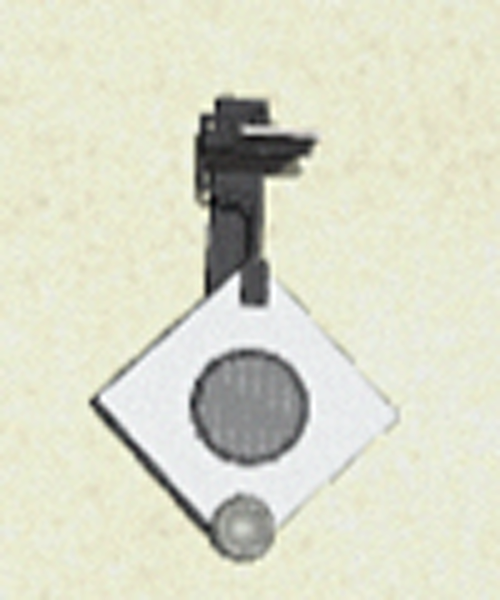

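View pics/s1.png

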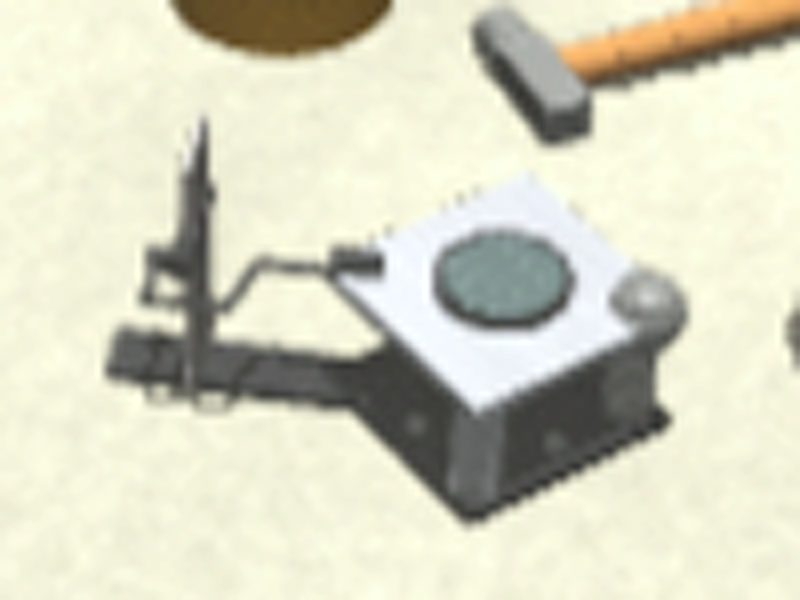

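Run:
```python
from h import *
from bench import sensors
from scipy.spatial.transform import Rotation as Ro
w=snap("wrist");V=np.array(w["view"]);R=V[:3,:3];c=-R.T@V[:3,3]
st=sensors.sense();T=Ro.from_euler('xyz',st["tcp_rot"],degrees=True).as_matrix()
print("cam",c,"in tool",T.T@(c-st["tool_pos"]),"cam axes in tool",(T.T@R.T).round(3).tolist())
ct=T.T@(c-st["tool_pos"])
u=Ro.from_euler('z',-6.5,degrees=True).as_matrix()
O=np.array([491.5,-191.5,0]);
for yaw in (83.5,-96.5):
  T2=Ro.from_euler('xyz',[180,0,yaw],degrees=True).as_matrix()
  for tcp in ([540,-200,200],[540,-270,200],[540,-130,200],[500,-270,200],[500,-130,200],[480,-120,180]):
    cp=np.array(tcp)+T2@ct; R2=(T2@T.T@R.T)
    P=[O+u@np.array(q) for q in ([138,-24,97],[138,24,97],[64,0,76],[-64,0,88.])]
    o=[]
    for q in P:
        k=R2.T@(q-cp); o.append((round(w["cx"]+w["fx"]*k[0]/k[2]),round(w["cy"]+w["fy"]*k[1]/k[2])))
    print(yaw,tcp,cp.round(),o)
```

```text
cam [ 270.79340387 -539.43778277  372.50629793] in tool [  68.88096305   -0.26456456 -141.55230928] cam axes in tool [[0.001, -0.963, -0.27], [1.0, 0.001, 0.0], [0.0, -0.27, 0.963]]
83.5 [540, -200, 200] [ 548. -132.  342.] [(396, 239), (402, 177), (298, 202), (133, 206)]
83.5 [540, -270, 200] [ 548. -202.  342.] [(394, 147), (400, 74), (289, 112), (110, 112)]
83.5 [540, -130, 200] [548. -62. 342.] [(397, 319), (403, 265), (306, 281), (152, 287)]
83.5 [500, -270, 200] [ 508. -202.  342.] [(450, 141), (460, 67), (342, 106), (165, 105)]
83.5 [500, -130, 200] [508. -62. 342.] [(447, 314), (455, 260), (352, 276), (200, 282)]
83.5 [480, -120, 180] [488. -52. 322.] [(485, 338), (496, 281), (383, 296), (222, 304)]
-96.5 [540, -200, 200] [ 532. -268.  342.] [(158, 185), (164, 246), (261, 209), (425, 213)]
-96.5 [540, -270, 200] [ 532. -338.  342.] [(176, 272), (181, 325), (271, 287), (425, 294)]
-96.5 [540, -130, 200] [ 532. -198.  342.] [(136, 84), (144, 155), (249, 120), (426, 120)]
-96.5 [500, -270, 200] [ 492. -338.  342.] [(127, 277), (133, 330), (226, 292), (377, 299)]
-96.5 [500, -130, 200] [ 492. -198.  342.] [(78, 91), (89, 162), (197, 126), (370, 127)]
-96.5 [480, -120, 180] [ 472. -188.  322.] [(24, 75), (39, 154), (159, 116), (347, 116)]
```

```bash
python3 -m pendant '[23,26,-5,0.092,0,23,26,-5,0.092,0,23,26,-5,0.092,0,23,26,-5,0.092,0,23,26,-5,0.092,0,23,26,-5,0.092,0,23,26,-5,0.092,0,23,26,-5,0.092,0,23,26,-5,0.092,0,23,26,-5,0.092,0,23,26,-5,0.092,0,23,26,-5,0.092,0]' 30
```

```text
time: 1.3
tool_pos: [486.1, -241.8, 170.0]
tcp_rot: [179.7, 0.2, 85.5]
ft_force: [0.1, -0.9, -0.5]
finger_gap: 0.0
```

```bash
python3 -m pendant '[-10,-10,-8,-0.03,0,0,0,0,0,0,0,0,0,0,0]'
python3 - <<'E'
from h import *
w=snap("wrist"); cv2.imwrite("pics/w1.png",w["frame"])
V=np.array(w["view"]);print(-V[:3,:3].T@V[:3,3])
E
```

```text
time: 1.55
tool_pos: [481.1, -243.1, 160.6]
tcp_rot: [179.7, 0.0, 84.8]
ft_force: [-0.5, -0.6, 0.6]
finger_gap: -0.2
[ 487.08559378 -174.65415294  302.30388251]
```

View pics/w1.png

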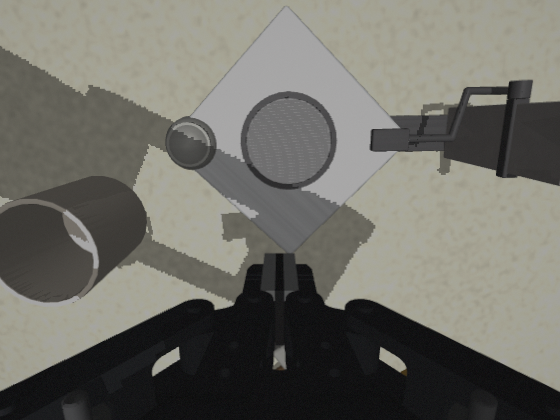

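Run:
```python
from h import *
w=snap("wrist"); crop(w,360,60,200,150,4,"w2.png")
for u,v in [(510,110),(510,130),(510,160),(503,130),(518,130),(520,88),(520,82),(530,130),(540,130),(552,130),(470,130),(470,160),(495,130),(490,91),(540,170),(190,140),(290,10)]:
    print(u,v,pt(w,u,v).round(1))
# in mount frame
```

```text
510 110 [ 627.5 -183.4   89.7]
510 130 [ 627.3 -195.1   91.5]
510 160 [ 627.2 -213.1   94.1]
503 130 [ 628.9 -195.6   82.4]
518 130 [ 629.5 -195.2   95.5]
520 88 [ 629.6 -171.2   93.9]
520 82 [ 630.4 -167.8   92.2]
530 130 [ 629.3 -194.8  105.9]
540 130 [ 628.5 -194.4  114.6]
552 130 [ 629.5 -194.2  121.8]
470 130 [ 628.  -196.9   45.5]
470 160 [ 627.4 -218.7   48.9]
495 130 [ 628.4 -195.9   74.9]
490 91 [ 627.  -170.9   68.8]
540 170 [ 627.3 -215.5  119.5]
190 140 [ 431.1 -183.8   86. ]
290 10 [ 499.9 -114.1   74.8]
```

View pics/w2.png

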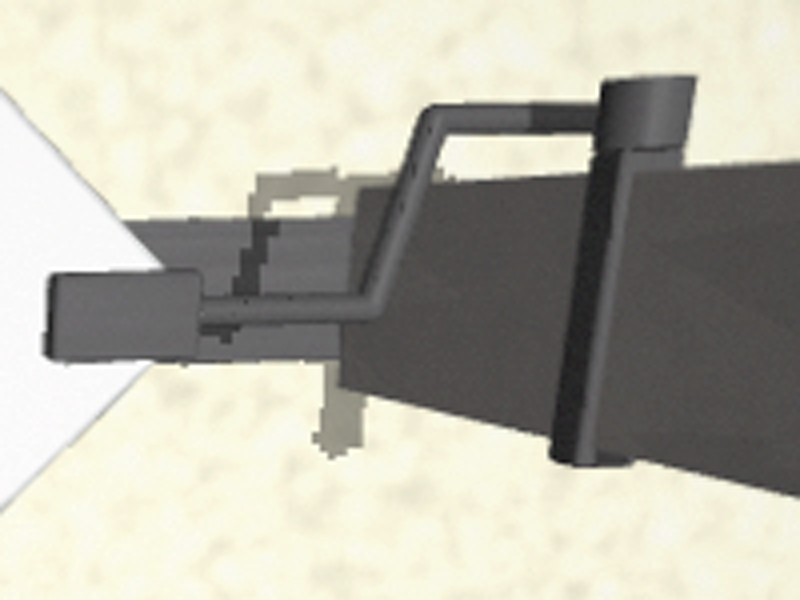

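Run:
```python
from h import *
w=snap("wrist")
for v0 in (105,130,150):
  for u in range(496,526,1):
    P=np.median([pt(w,u,v) for v in range(v0-3,v0+4)],axis=0)
    print(v0,u,w["frame"][v0-2:v0+3,u].mean(0).round()[1],P.round(1))
for v in range(78,106,2): print(v,[pt(w,u,v).round(0).tolist() for u in (470,500,506,512,516,522,528,532)])
```

```text
105 496 50.0 [ 629.8 -180.9   71.9]
105 497 50.0 [ 629.8 -180.9   73. ]
105 498 50.0 [ 629.4 -180.9   74.9]
105 499 50.0 [ 629.8 -181.    75.1]
105 500 50.0 [ 629.6 -181.    76.4]
105 501 50.0 [ 629.4 -181.    78. ]
105 502 50.0 [ 629.7 -181.1   78.5]
105 503 50.0 [ 629.7 -181.1   79.4]
105 504 49.0 [ 629.5 -181.1   80.7]
105 505 50.0 [ 629.3 -181.1   81.8]
105 506 38.0 [ 627.6 -180.5   85.7]
105 507 26.0 [ 627.2 -181.1   87.3]
105 508 24.0 [ 627.6 -181.1   87.5]
105 509 25.0 [ 627.6 -181.2   88.5]
105 510 24.0 [ 627.4 -181.2   89.7]
105 511 25.0 [ 627.7 -181.2   90. ]
105 512 24.0 [ 627.2 -181.2   91.7]
105 513 32.0 [ 627.4 -181.3   92.1]
105 514 54.0 [ 627.6 -181.4   92.8]
105 515 62.0 [ 628.3 -181.4   92.9]
105 516 67.0 [ 628.6 -181.4   93.2]
105 517 60.0 [ 629.3 -181.5   93.1]
105 518 52.0 [ 629.3 -181.5   93.9]
105 519 52.0 [ 629.4 -181.5   94.9]
105 520 51.0 [ 629.6 -181.6   95.5]
105 521 52.0 [ 629.8 -181.6   96.2]
105 522 52.0 [ 630.  -181.7   96.4]
105 523 52.0 [ 629.8 -181.6   97.9]
105 524 51.0 [ 630.  -181.7   98.2]
105 525 51.0 [ 629.9 -181.7   99.2]
130 496 51.0 [ 628.8
[... 4075 characters left out ...]
177.0, -1.0], [629.0, -177.0, 89.0], [629.0, -177.0, 92.0], [633.0, -178.0, 92.0], [635.0, -178.0, 94.0], [706.0, -179.0, -1.0]]
100 [[652.0, -176.0, -1.0], [678.0, -179.0, -1.0], [683.0, -179.0, -0.0], [628.0, -178.0, 90.0], [628.0, -179.0, 94.0], [632.0, -179.0, 93.0], [631.0, -179.0, 99.0], [630.0, -179.0, 104.0]]
102 [[653.0, -178.0, -1.0], [631.0, -179.0, 74.0], [630.0, -179.0, 82.0], [627.0, -180.0, 92.0], [628.0, -180.0, 94.0], [630.0, -180.0, 96.0], [487.0, -176.0, 302.0], [630.0, -180.0, 105.0]]
104 [[653.0, -180.0, -1.0], [630.0, -180.0, 76.0], [629.0, -181.0, 84.0], [628.0, -181.0, 90.0], [629.0, -181.0, 93.0], [630.0, -181.0, 96.0], [629.0, -181.0, 103.0], [629.0, -181.0, 107.0]]
```

```bash
python3 - <<'E'
from h import *
w=snap("wrist");t=snap("top")
g=cv2.cvtColor(w["frame"],cv2.COLOR_BGR2GRAY)
c=cv2.HoughCircles(g[100:190,150:350],cv2.HOUGH_GRADIENT,1,40,param1=100,param2=20,minRadius=18,maxRadius=55)
print(c)
for x,y,r in c[0]: print(x+150,y+100,r,onz(w,x+150,y+100,82),pt(w,x+150,y+100))
g=cv2.cvtColor(cv2.resize(t["frame"][200:260,310:390],None,fx=4,fy=4),cv2.COLOR_BGR2GRAY)
c=cv2.HoughCircles(g,cv2.HOUGH_GRADIENT,1,60,param1=100,param2=20,minRadius=16,maxRadius=55)
for x,y,r in c[0]: print(x/4+310,y/4+200,r/4,onz(t,x/4+310,y/4+200,82))
E
python3 -m pendant '[-13,15,-7,0,0,-13,15,-7,0,0,-13,15,-7,0,0,-13,14,-7,0,0,0,0,0,0,0,0,0,0,0,0]'
```

```text
[[[138.5  37.5  48. ]
  [ 38.5  41.5  19.6]]]
288.5 137.5 48.0 [ 492.5382968  -189.33533092   82.        ] [ 492.55233656 -189.36679245   81.47850326]
188.5 141.5 19.6 [ 428.8727538  -185.84010721   82.        ] [ 430.20895805 -185.61298356   87.10576641]
349.875 221.625 10.05 [ 489.85627145 -191.22710665   82.        ]
347.625 244.875 6.775 [ 428.71988318 -184.0367642    82.        ]
time: 2.3
tool_pos: [426.4, -189.1, 134.9]
tcp_rot: [179.4, 0.2, 84.1]
ft_force: [0.9, 0.4, -0.5]
finger_gap: -0.3
```

```bash
python3 -m pendant '[1,3,-12,0,0,1,1,-12,0,0,0,0,-10,0,0,0,0,0,0,0,0,0,0,0,0]'
python3 - <<'E'
from h import *
w=snap("wrist");cv2.imwrite("pics/w3.png",w["frame"])
E
```

```text
time: 2.72
tool_pos: [431.2, -188.5, 100.4]
tcp_rot: [179.0, 0.4, 83.8]
ft_force: [-0.3, 0.7, -0.4]
finger_gap: -0.1
```

View pics/w3.png

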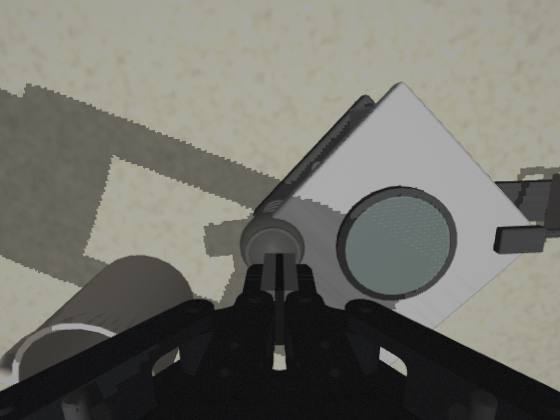

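```bash
python3 -m pendant '[-2,3,-6,0,0,0,0,0,0,0,0,0,0,0,0]';python3 -m pendant '[0,0,-2,0,0,0,0,0,0,0]'
python3 - <<'E'
from bench import sensors
s=sensors.sense();print(s["tool_pos"],s["ft_force"],s["wrist_torque"])
E
```

```text
time: 3.02
tool_pos: [429.6, -185.8, 94.5]
tcp_rot: [179.0, 0.4, 83.8]
ft_force: [0.7, 0.2, -0.9]
finger_gap: -0.1
time: 3.18
tool_pos: [429.8, -185.9, 92.8]
tcp_rot: [179.0, 0.4, 83.8]
ft_force: [-0.6, 0.1, -0.1]
finger_gap: -0.0
[ 429.79707457 -185.90456377   92.7869316 ] [-0.61208012  0.05662109 -0.14547681] [-0.0073946  -0.04250855  0.00946498]
```

```bash
for i in 1 2; do python3 -m pendant '[0,0,-2,0,0,0,0,0,0,0]' | grep -v rot; done; python3 -m pendant '[0,0,-1.5,0,0,0,0,0,0,0]'
```

```text
time: 3.35
tool_pos: [430.1, -186.1, 91.0]
ft_force: [-0.3, -0.3, -0.9]
finger_gap: -0.1
time: 3.52
tool_pos: [430.2, -186.2, 89.0]
ft_force: [-0.2, 0.4, 0.6]
finger_gap: -0.2
time: 3.68
tool_pos: [430.5, -186.3, 87.8]
tcp_rot: [178.9, 0.5, 83.8]
ft_force: [-0.8, 0.9, 2.4]
finger_gap: -0.1
```

```bash
python3 -m pendant '[-0.5,0.3,-2,0,0,-0.5,0.3,-2,0,0,-0.5,0,-2,0,0,0,0,0,0,0]'
python3 - <<'E'
from h import *
s=snap("side");crop(s,235,145,100,75,8,"s2.png")
E
```

```text
time: 4.02
tool_pos: [429.1, -186.3, 82.9]
tcp_rot: [178.8, 0.5, 83.8]
ft_force: [-1.9, 1.4, 4.9]
finger_gap: 0.2
```

View pics/s2.png

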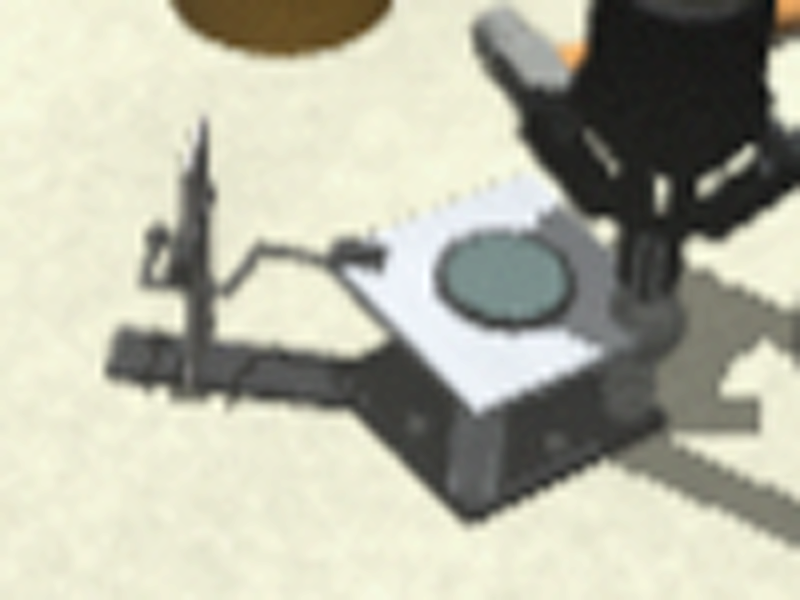

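Run:
```python
from h import *
s=snap("side");O=np.array([491.5,-190,0]);a=np.radians(-6)
R=np.array([[np.cos(a),-np.sin(a),0],[np.sin(a),np.cos(a),0],[0,0,1]])
for q in ([156,0,66],[156,0,78],[156,0,89],[156,20,66],[156,20,78],[138,27,93],[138,27,85],[138,0,136],[-64,0,88]):
    p=proj(s,O+R@np.array(q,float))[0]; print(q,p.round(1),((p-[235,145])*8).round())
for u in range(250,260):
  print(u,[ (lambda P:(R.T@(P-O)).round(0).tolist())(pt(s,u,v)) for v in range(172,180)])
```

```text
[156, 0, 66] [255.  175.5] [160. 244.]
[156, 0, 78] [254.9 172.9] [160. 224.]
[156, 0, 89] [254.9 170.6] [159. 205.]
[156, 20, 66] [253.6 179.1] [149. 272.]
[156, 20, 78] [253.5 176.5] [148. 252.]
[138, 27, 93] [257.9 175.3] [183. 243.]
[138, 27, 85] [257.9 177. ] [183. 256.]
[138, 0, 136] [259.5 161. ] [196. 128.]
[-64, 0, 88] [316. 180.] [648. 280.]
250 [[201.0, -89.0, 0.0], [198.0, -80.0, 3.0], [198.0, -80.0, -2.0], [196.0, -72.0, 0.0], [196.0, -71.0, -4.0], [193.0, -61.0, -0.0], [193.0, -61.0, -5.0], [191.0, -51.0, -2.0]]
251 [[198.0, -93.0, -2.0], [196.0, -85.0, -1.0], [194.0, -80.0, -2.0], [193.0, -76.0, -3.0], [190.0, -64.0, 3.0], [190.0, -64.0, -2.0], [189.0, -58.0, -2.0], [186.0, -50.0, -0.0]]
252 [[194.0, -92.0, -1.0], [192.0, -88.0, -2.0], [191.0, -84.0, -4.0], [188.0, -73.0, 1.0], [186.0, -65.0, 3.0], [186.0, -62.0, 0.0], [184.0, -55.0, 2.0], [158.0, 35.0, 79.0]]
253 [[190.0, -94.0, -2.0], [160.0, 11.0, 86.0], [161.0, 8.0, 79.0], [186.0, -79.0, -4.0], [159.0, 18.0, 78.0], [157.0, 24.0, 79.0], [157.0, 25.0, 75.0], [154.0, 36.0, 80.0]]
254 [[185.0, -91.0, 1.0], [157.0, 7.0,
[... 300 characters left out ...]
3.0]]
256 [[178.0, -94.0, 0.0], [177.0, -91.0, -2.0], [174.0, -79.0, 3.0], [144.0, 31.0, 97.0], [142.0, 38.0, 98.0], [143.0, 35.0, 91.0], [142.0, 38.0, 89.0], [142.0, 37.0, 84.0]]
257 [[147.0, 6.0, 89.0], [144.0, 16.0, 93.0], [143.0, 21.0, 94.0], [139.0, 33.0, 100.0], [139.0, 37.0, 98.0], [139.0, 34.0, 91.0], [139.0, 35.0, 87.0], [138.0, 39.0, 86.0]]
258 [[138.0, 24.0, 106.0], [138.0, 25.0, 102.0], [138.0, 24.0, 97.0], [138.0, 27.0, 95.0], [137.0, 30.0, 93.0], [135.0, 37.0, 94.0], [135.0, 37.0, 90.0], [139.0, 23.0, 72.0]]
259 [[138.0, 11.0, 95.0], [136.0, 17.0, 96.0], [136.0, 21.0, 94.0], [136.0, 19.0, 88.0], [137.0, 17.0, 81.0], [137.0, 18.0, 77.0], [138.0, 12.0, 67.0], [138.0, 15.0, 65.0]]
```

```bash
python3 -m pendant '[-0.5,0,-2,0,0,-0.3,0,-2,0,0,0,0,-0.7,0,0,0,0,0,0,0]'
python3 - <<'E'
from h import *
from bench import sensors
st=sensors.sense();print(st["tool_pos"],st["ft_force"])
s=snap("side");crop(s,235,145,100,75,8,"s3.png")
w=snap("wrist");cv2.imwrite("pics/w4.png",w["frame"])
O=np.array([491.5,-190,0]);a=np.radians(-6)
R=np.array([[np.cos(a),-np.sin(a),0],[np.sin(a),np.cos(a),0],[0,0,1]])
# plate plane from wrist depth
V,U=np.mgrid[60:330:3,200:560:3]
P=np.array([pt(w,u,v) for u,v in zip(U.ravel(),V.ravel())])
br=w["frame"][V.ravel(),U.ravel()].min(1)
Q=(P-O)@R
m=(Q[:,2]>55)&(Q[:,2]<100)&(np.abs(Q[:,0])+np.abs(Q[:,1])<74)&(np.hypot(Q[:,0],Q[:,1])>40)&(Q[:,0]>-35)
for _ in range(5):
    A=np.c_[Q[m,0],Q[m,1],np.ones(m.sum())];c=np.linalg.lstsq(A,Q[m,2],rcond=None)[0]
    r=Q[:,2]-np.c_[Q[:,:2],np.ones(len(Q))]@c; m=m&(abs(r)<2)
print("plane",c,m.sum(),"tilt",np.arctan(c[0]),"ball z",66+156*np.sin(np.arctan(c[0])))
E
```

```text
time: 4.45
tool_pos: [428.4, -186.2, 79.5]
tcp_rot: [178.9, 0.5, 83.8]
ft_force: [-1.9, 1.0, 5.8]
finger_gap: 0.0
[ 428.3724971  -186.21259788   79.54334869] [-1.86477649  0.96274323  5.75758007]
plane [1.26768075e-01 4.69406186e-03 7.50202505e+01] 1592 tilt 0.12609548801982248 ball z 85.61880944632061
```

View pics/s3.png

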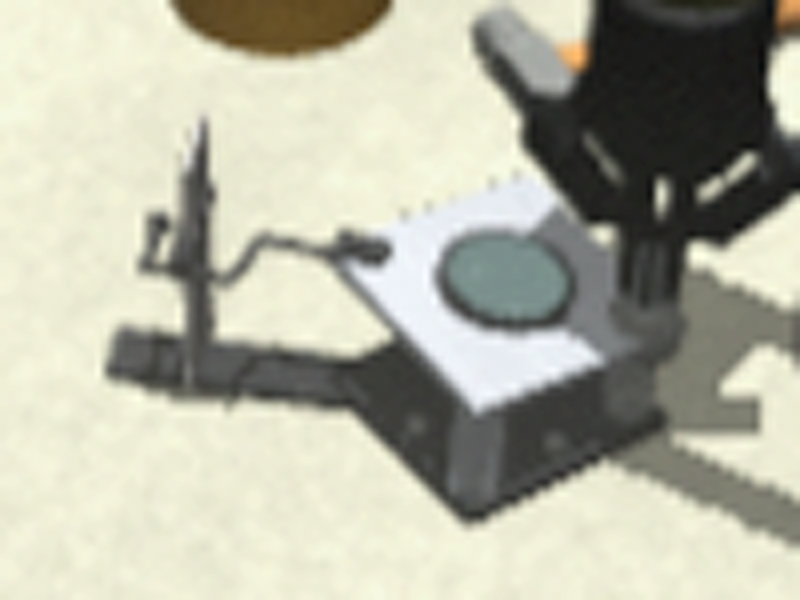

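View pics/w4.png

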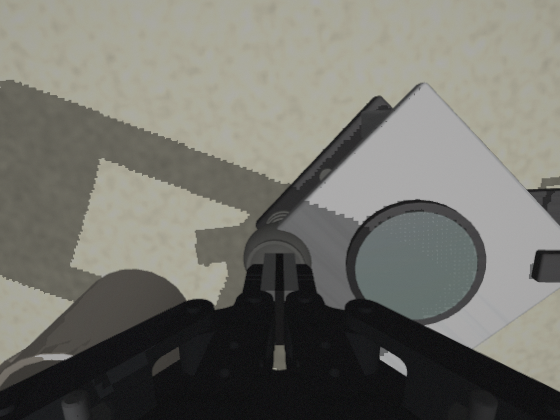

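```bash
python3 -m pendant '[0,0,-1.6,0,0,0,0,0,0,0]'
python3 - <<'E'
from h import *
from bench import sensors
st=sensors.sense();print(st["tool_pos"],st["ft_force"])
w=snap("wrist");s=snap("side");crop(s,235,145,100,75,8,"s4.png")
O=np.array([491.5,-190,0]);a=np.radians(-6)
R=np.array([[np.cos(a),-np.sin(a),0],[np.sin(a),np.cos(a),0],[0,0,1]])
V,U=np.mgrid[60:330:3,200:560:3]
P=np.array([pt(w,u,v) for u,v in zip(U.ravel(),V.ravel())])
Q=(P-O)@R
m=(Q[:,2]>55)&(Q[:,2]<100)&(np.abs(Q[:,0])+np.abs(Q[:,1])<74)&(np.hypot(Q[:,0],Q[:,1])>40)&(Q[:,0]>-35)
for _ in range(5):
    A=np.c_[Q[m,0],Q[m,1],np.ones(m.sum())];c=np.linalg.lstsq(A,Q[m,2],rcond=None)[0]
    r=Q[:,2]-np.c_[Q[:,:2],np.ones(len(Q))]@c; m=m&(abs(r)<2)
print("plane",c,m.sum(),"ball z",66+156*np.sin(np.arctan(c[0])))
E
```

```text
time: 4.72
tool_pos: [428.3, -186.3, 78.7]
tcp_rot: [178.9, 0.5, 83.8]
ft_force: [-2.9, 1.2, 5.7]
finger_gap: -0.4
[ 428.31753179 -186.26607516   78.70463477] [-2.87833754  1.16598418  5.67179211]
plane [1.42497187e-01 4.60014146e-03 7.50267737e+01] 1611 ball z 88.0072504389456
```

View pics/s4.png

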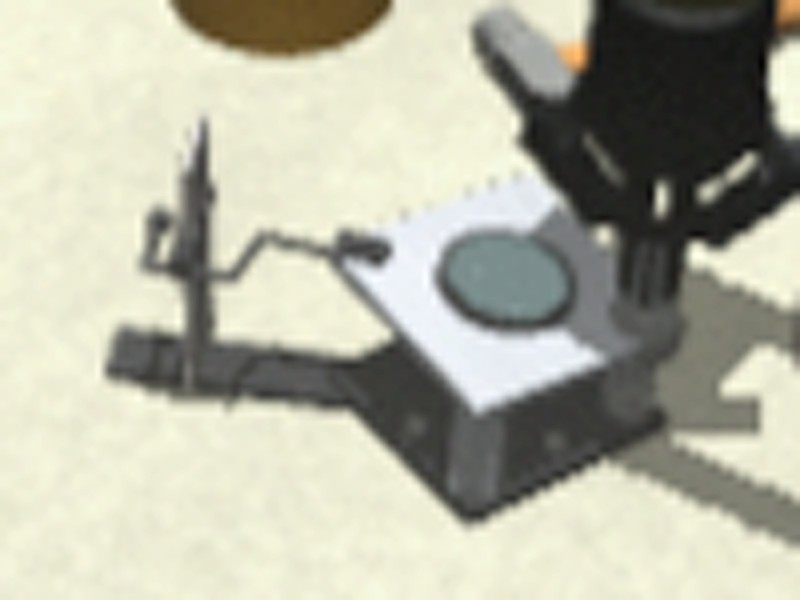

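```bash
python3 -m pendant '[0,0,-1,0,0,0,0,0,0,0,0,0,0,0,0,0,0,0,0,0,0,0,0,0,0,0,0,0,0,0,0,0,0,0,0]'
```

```text
time: 5.4
tool_pos: [428.7, -186.3, 80.4]
tcp_rot: [178.9, 0.5, 83.9]
ft_force: [-3.6, 1.1, 5.3]
finger_gap: 0.2
```

```bash
python3 -m pendant '[-0.2,0,-1.3,0,0,-0.1,0,-1,0,0,0,0,-0.4,0,0,0,0,-0.35,0,0,0,0,-0.35,0,0,0,0,-0.35,0,0]'
```

```text
time: 5.9
tool_pos: [428.4, -186.2, 78.8]
tcp_rot: [178.9, 0.5, 83.9]
ft_force: [-3.3, 1.6, 5.4]
finger_gap: 0.3
```

```bash
python3 -m pendant '[-0.1,0,-0.9,0,0,0,0,-0.4,0,0,0,0,-0.4,0,0,0,0,-0.4,0,0,0,0,-0.4,0,0,0,0,-0.4,0,0]';  python3 - <<'E'
from h import *
w=snap("wrist")
O=np.array([491.5,-190,0]);a=np.radians(-6)
R=np.array([[np.cos(a),-np.sin(a),0],[np.sin(a),np.cos(a),0],[0,0,1]])
V,U=np.mgrid[60:330:3,200:560:3]
P=np.array([pt(w,u,v) for u,v in zip(U.ravel(),V.ravel())])
Q=(P-O)@R
m=(Q[:,2]>55)&(Q[:,2]<100)&(np.abs(Q[:,0])+np.abs(Q[:,1])<74)&(np.hypot(Q[:,0],Q[:,1])>40)&(Q[:,0]>-35)
for _ in range(5):
    A=np.c_[Q[m,0],Q[m,1],np.ones(m.sum())];c=np.linalg.lstsq(A,Q[m,2],rcond=None)[0]
    r=Q[:,2]-np.c_[Q[:,:2],np.ones(len(Q))]@c; m=m&(abs(r)<2)
print("plane",c,m.sum(),"ball z",66+156*np.sin(np.arctan(c[0])))
E
```

```text
time: 6.4
tool_pos: [428.3, -186.2, 78.1]
tcp_rot: [178.9, 0.5, 83.9]
ft_force: [-2.5, 2.0, 6.2]
finger_gap: -0.2
plane [1.51895772e-01 4.71547342e-03 7.50296604e+01] 1618 ball z 89.42702360454948
```

```bash
python3 -m pendant '[0,0,-0.38,0,0,0,0,-0.38,0,0,0,0,-0.38,0,0,0,0,-0.38,0,0,0,0,-0.38,0,0,0,0,-0.38,0,0,0,0,-0.38,0,0,0,0,-0.38,0,0]'
```

```text
time: 7.12
tool_pos: [428.2, -186.3, 78.0]
tcp_rot: [179.0, 0.6, 83.9]
ft_force: [-3.2, 1.9, 6.6]
finger_gap: 0.0
```

```bash
python3 -m pendant '[0,0,-0.37,0,0,0,0,-0.37,0,0,0,0,-0.37,0,0,0,0,-0.37,0,0,0,0,-0.37,0,0,0,0,-0.37,0,0,0,0,-0.37,0,0,0,0,-0.37,0,0,0,0,-0.37,0,0,0,0,-0.37,0,0]'
python3 - <<'E'
from h import *
s=snap("side");crop(s,235,145,100,75,8,"s5.png")
w=snap("wrist")
O=np.array([491.5,-190,0]);a=np.radians(-6)
R=np.array([[np.cos(a),-np.sin(a),0],[np.sin(a),np.cos(a),0],[0,0,1]])
V,U=np.mgrid[60:330:3,200:560:3]
P=np.array([pt(w,u,v) for u,v in zip(U.ravel(),V.ravel())])
Q=(P-O)@R
m=(Q[:,2]>55)&(Q[:,2]<100)&(np.abs(Q[:,0])+np.abs(Q[:,1])<74)&(np.hypot(Q[:,0],Q[:,1])>40)&(Q[:,0]>-35)
for _ in range(5):
    A=np.c_[Q[m,0],Q[m,1],np.ones(m.sum())];c=np.linalg.lstsq(A,Q[m,2],rcond=None)[0]
    r=Q[:,2]-np.c_[Q[:,:2],np.ones(len(Q))]@c; m=m&(abs(r)<2)
print("plane",c,m.sum(),"ball z",66+156*np.sin(np.arctan(c[0])))
E
```

```text
time: 7.95
tool_pos: [428.3, -186.3, 78.0]
tcp_rot: [179.0, 0.6, 83.9]
ft_force: [-2.8, 1.7, 6.9]
finger_gap: -0.2
plane [1.53429220e-01 5.65258833e-03 7.50339298e+01] 1622 ball z 89.65811587330987
```

View pics/s5.png

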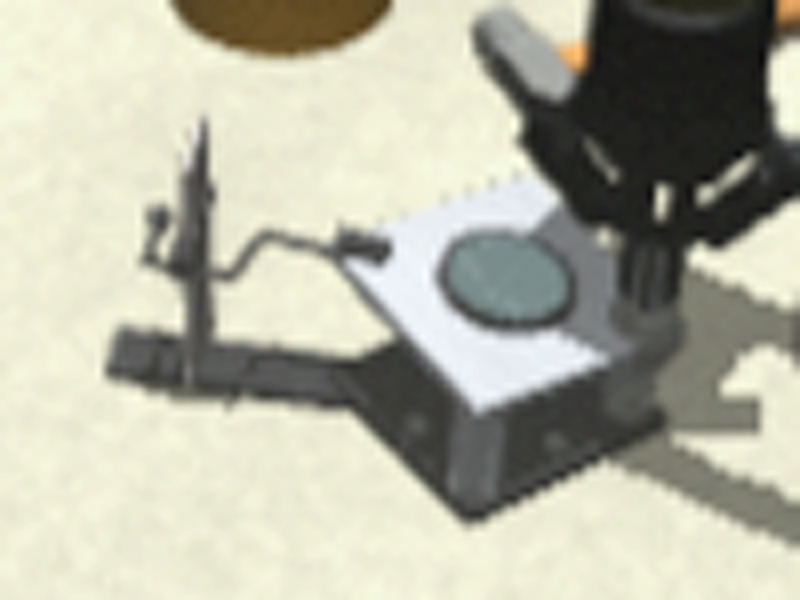

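```bash
python3 -m pendant '[0,0,-0.36,0,0,0,0,-0.36,0,0,0,0,-0.36,0,0,0,0,-0.36,0,0,0,0,-0.36,0,0,0,0,-0.36,0,0,0,0,-0.36,0,0,0,0,-0.36,0,0,0,0,-0.36,0,0,0,0,-0.36,0,0]'; python3 -m pendant '[0,0,3,0,0,0,0,3,0,0,0,0,4,0,0,0,0,6,0,0,0,0,10,0,0,0,0,15,0,0,0,0,15,0,0,0,0,15,0,0,0,0,0,0,0,0,0,0,0,0]'; python3 -m pendant '[-5,-18,10,0,0,-5,-18,5,0,0,-5,-18,5,0,0,0,0,0,0,0,0,0,0,0,0,0,0,0,0,0]'
python3 - <<'E'
from h import *
s=snap("side");cv2.imwrite("pics/s6.png",s["frame"])
w=snap("wrist");cv2.imwrite("pics/w6.png",w["frame"])
t=snap("top");cv2.imwrite("pics/t6.png",t["frame"])
E
```

```text
time: 8.88
tool_pos: [428.3, -186.3, 78.1]
tcp_rot: [179.1, 0.6, 83.9]
ft_force: [-2.5, 1.0, 7.4]
finger_gap: 0.1
time: 9.72
tool_pos: [427.5, -185.7, 154.9]
tcp_rot: [179.1, 0.5, 83.9]
ft_force: [0.5, 0.1, -0.4]
finger_gap: 0.2
time: 10.22
tool_pos: [409.8, -239.6, 171.3]
tcp_rot: [179.4, 0.4, 84.0]
ft_force: [0.5, 0.9, 0.3]
finger_gap: 0.3
```

View pics/s6.png

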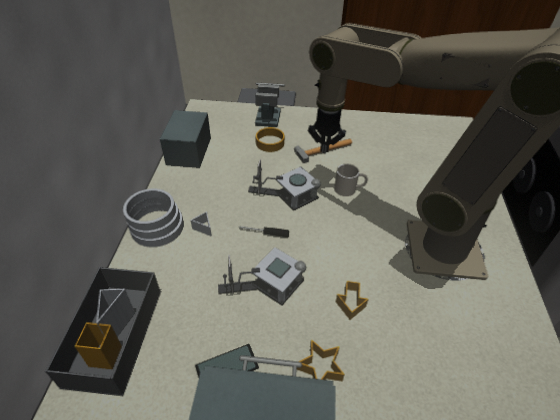

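View pics/w6.png

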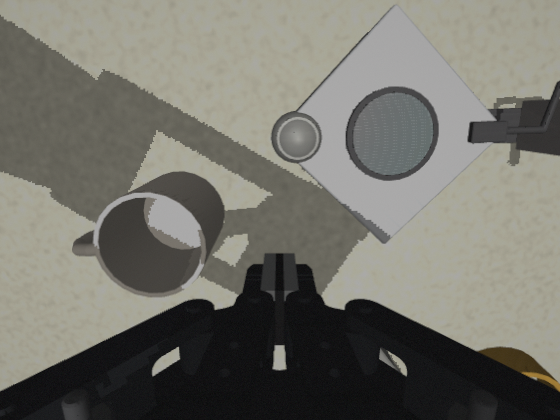

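View pics/t6.png

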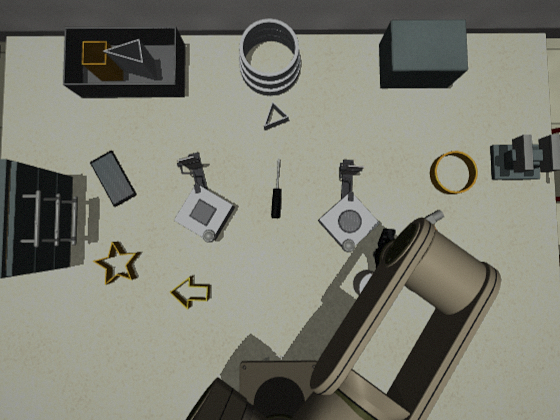

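The pictures show the plate level again (stud at wrist (297,137)) and everything in place. The tool is clear of the mount.

Run:
```python
from h import *
w=snap("wrist")
O=np.array([491.5,-190,0]);a=np.radians(-6)
R=np.array([[np.cos(a),-np.sin(a),0],[np.sin(a),np.cos(a),0],[0,0,1]])
V,U=np.mgrid[10:240:3,300:520:3]
P=np.array([pt(w,u,v) for u,v in zip(U.ravel(),V.ravel())]);Q=(P-O)@R
m=(Q[:,2]>55)&(Q[:,2]<100)&(np.abs(Q[:,0])+np.abs(Q[:,1])<74)&(np.hypot(Q[:,0],Q[:,1])>40)&(abs(Q[:,0])<40)
print(np.linalg.lstsq(np.c_[Q[m,:2],np.ones(m.sum())],Q[m,2],rcond=None)[0])
from bench import job
print(job.hand_in())
```

```text
[-8.70065309e-04 -3.64274613e-04  7.50829730e+01]
the job is handed in; nothing more can be done
None
```

I pressed the stud of the round-mirror mount with the closed fingertips until the needle's ball was level with the clip. I held it there for about 2.5 s, from 6.4 to 8.9 s on the robot's clock, then let go and moved clear. The job was handed in at about 10 s of the 34 s allowed.

- **Height match:** the wrist depth picture put the clip's middle at 89 to 90 mm. During the hold, the measured plate tilt (about 0.15 rad) puts the ball at 89.4 to 89.7 mm. The side view agreed roughly, within its coarse resolution.
- **Pressing force:** the vertical force on the tool was 6 to 7 N through the hold.
- **Interruption:** my first hold, at 4.7 to 5.4 s, let the fingers creep up about 2 mm, so the needle sank about 4 mm. I corrected this and compensated for the creep before the counted hold.
- **After release:** the plate's tilt measured about 0.001 rad and the tool force was back to noise level.
- **Surroundings:** in the last pictures the square-mirror mount and the other objects look unmoved, judged by eye only. The arm hides part of the mug and the hammer in the top view, but both can be seen in the side view.
- **Disagreements:** stud positions from the two cameras differed by up to 2 mm, and the wrist camera reads heights about 1 mm low.

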